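# Open the ratchet bar clamp on a glued-up panel

## Task

The glue on the small white panel lying in the bar clamp has set, so open the clamp: press down the release lever on its sliding jaw and, keeping it down, push the jaw back along the bar, away from the panel, until it stands against the stop at the end; then take your hand away. Do it all by pressing and pushing with the fingertips, without forcing the clamp: pick nothing up, leave the panel lying where it is, and do not disturb the timer, the glue bottle and the tweezers round it.

Things in the scene. Friction and masses are not known exactly. Their poses are not given: they have to be found in the camera images.
- clamp: the ratchet bar clamp, screwed down on the table: an aluminium bar 22 mm wide, sawteeth along its top (20 mm high), from x = -386 to +67 mm. Origin on the table under the bar's centre line; x runs along the bar the way the sliding jaw opens, z up. At the -x end a fixed jaw, face at x = -351 mm, 60 mm high; at the +x end a stop 14 mm long, 30 mm wide, 22 mm high. The panel lies between the jaws
- clamp_jaw (a joint): place of the sliding jaw along the bar, m: starts at 0 to 0.006 next to the panel; 0.120 = against the end stop. A dark casting 46 mm wide, 95 mm long, 62 mm high; slides with 2.5 N friction (and 6 N per m/s), stays where left. Its pawl clicks freely towards the panel but blocks it within 10 mm towards the stop, unless the release lever is held down; let up, the pawl drops into the teeth again
- clamp_release (a joint): angle of the release lever, rad: near 0 = up, pawl in the teeth (up to 0.18 with the pawl lying on a tooth); above 0.19 the pawl is clear; 0.34 = down on its limit. A spring lifts it: fully pressed takes about 6 N straight down at the pad's middle. Its pivot crosses the bar 24 mm nearer the panel than the pad's middle and 24.5 mm below the pad's top
- release_pad (a point): middle of the top of the lever's steel thumb pad, 46 mm high when up, 8 mm lower fully pressed; x = -52 mm + jaw joint, y = 0 in the clamp's frame. The pad, 40 mm along the bar, 34 mm wide, lies in the jaw's thumb slot, open at the sides: the jaw's head (62 mm high) ends 34 mm before it; 29 mm beyond it (+x) the slot is closed by a push wall, part of the jaw, 6 mm thick, 46 mm wide, 60 mm high
- jaw_face (a point): middle of the sliding jaw's rubber face towards the panel, 40 mm above the table; travels with the jaw
- panel: the small white art panel, a square tray-like frame 235 x 235 mm and 34 mm high, 0.4 kg, loose; origin at the centre of its underside, which lies 20 mm above the table on the clamp's bar and on four small wooden blocks under its corners
- timer: round wind-up kitchen timer, white with a teal dial, 69 mm across and 43 mm high, loose; origin at the centre of its underside
- glue: white squeeze bottle of craft glue with a blue pointed cap, 35 x 47 mm and 154 mm high, standing loose; origin at the centre of its underside
- tweezers: steel tweezers lying on the table, 122 mm long (along their y), 19 mm wide and 9 mm high, loose; origin at the middle of the underside

How it is judged:
By the outcome, as a careful person would: the job done as asked, in the order asked, and still so for the second after the job is handed in, with the robot touching nothing.
It also fails if it takes over 35 s, if anything falls off the work surface, if the arm or the gripper's body presses on something with over 40 N, if the wrist force passes 120 N, or if a joint passes its speed limit or range.

## Robot

A 6-joint arm with a two-finger parallel gripper is mounted at the origin on the work surface; the furniture and walls round the work are solid. World frame = base frame: x ahead of the robot, y to its left, z up, the work surface at z = 0. Lengths are in m, angles in rad, forces in N, time in s.
With the tool pointing down it reaches from about 0.275 to 0.825 m from the base axis. Payload 5.2 kg.
Tool frame: the origin (TCP) lies midway between the tips of the shut fingers; the grasp point (between the pads) lies 19 mm behind it (ctrl.tcp_to_grasp is the distance from the TCP to the grasp point, in m); z points along the fingers, y is the line along which they close (so a half turn about z gives the same grasp; the last joint's range is limited). The gripper opens to 93 mm and grips with 3 to 60 N. Pads are 15 mm wide; open, the fingers measure 128 mm over their backs; the gripper's body (75 mm by 188 mm) begins 65 mm behind the grasp point.
Start: joints at [-1.311, 0.259, 1.535, -0, 1.348, -0.203], TCP at [0.246, -0.492, 0.199] pointing down, gripper open.
Joint ranges: [-3.14, 3.14], [-0.91, 2.08], [0.19, 2.58], [-1.22, 4.36], [0.22, 2.71], [-3.12, 3.12]. Speed limits (rad/s): [2.57, 2.57, 3.14, 3.14, 3.14, 3.14].

## Interface

Orientations are given as a unit quaternion [w, x, y, z].
In Python, from bench import ctrl gives the robot as it stands.
- The arm moves only by the shell command python3 -m pendant 'ROWS' [OPENING] [FORCE]. ROWS is rows parted by semicolons, their numbers by spaces, 1 to 8 of them, each of 4 numbers: dx, dy, dz in m, then a turn about the tool's z in rad; each row shifts and turns the commanded pose from where the row before left it, along the tool's axes as they then stand; what a row does not reach is not made up. A row lasts 1/8 s, in which the tool goes at most 0.0625 m and 0.188 rad, less where a joint would pass 70% of its speed; a pose out of reach is approached as far as the arm can. OPENING is the finger opening in m, set as the command begins (- or left out keeps the last). The fingers move at their own pace and stop on an object; FORCE is the grip in N (left out, the last holds). Time passes only in rows, so rows that do not move let the fingers close. It prints the time, the measured TCP pose, the force, the opening and the grip force at its end.
- ctrl.sense(): the state, without advancing time (a new reading comes with each control period).
- ctrl.read_camera(name): name is "scene" or "top" or "wrist"; returns a dict with "img" (400x640x3 uint8, red, green, blue), "intrinsics" (3x3 intrinsics, pixels), "world_from_camera" (4x4, takes a point from camera to world coordinates). Camera axes: x right, y up, looking along -z (the intrinsics and any distortion apply to the point x, -y, -z); pixel columns grow to the right and rows downward; lengths in m; the calibration is good to about 2 mm. A picture is of the moment at which its call begins. There is no depth.
- ctrl.sign_off(): hands the job in; it is judged then, once.
Trained networks look in a picture, given as the dict that the camera call returned (one of the last four; its "shot" number tells which), for a name from the list of things; names that differ only in an ending like _2 or _b are one class to them, and where a whole thing is asked for, a point or a joint stands for the part that bears it (a point fixed in the world has none). Each returns a list of dicts, best first, with "p" (0 to 1); they miss things now and then, are a little off and sometimes report something else, mostly with a low value. They report only what shows in the picture. A call takes as long as a camera call.
- ctrl.recognise(picture, target): "position" ([x, y, z] in m, in world coordinates, good to about 4 mm: the middle of the surface that is visible of it).
- ctrl.tip_of(picture, target): "position" ([x, y, z] in m, in world coordinates, good to about 4 mm: a listed point, or the origin of a listed thing).
The state is a dict: "time": time; "qpos": joint angles; "qd": joint speeds; "joint_efforts": joint torques, N m; "ee_pos": TCP position; "tcp_rot": TCP orientation; "contact_force": force on the tool from outside, world axes, zero at the start; "torque": the same for the moment, N m; "grip_width": finger opening in m; "finger_force": force on a finger pad.
Only numpy, scipy, OpenCV 4.12 (cv2) and the standard library are available. Lean on these libraries where they do the work, as an engineer would, in place of code of your own. Each camera call takes 0.05 s, during which the arm holds its last target. There are 200 camera calls.

## Working session

There is one attempt and no reset: what is moved stays moved. The work goes in short steps, Python scripts to look and compute and a shell command to move; the robot and the scene stay as the last step left them, time stands still between calls to the robot, and variables do not carry over. Pictures are saved under pics/ and viewed, at most 11 in all, crops included, and the job is handed in when it is done.

```bash
mkdir -p pics; python3 - <<'E'
from bench import ctrl
import cv2,numpy as np
s=ctrl.sense();print(s['time'],s['ee_pos'],s['tcp_rot'],s['grip_width'])
for c in ("top","scene"):
    p=ctrl.read_camera(c);cv2.imwrite(f"pics/{c}0.png",p["img"][:,:,::-1])
    for f,n in [(ctrl.tip_of,"release_pad"),(ctrl.tip_of,"jaw_face"),(ctrl.tip_of,"clamp"),(ctrl.tip_of,"panel"),(ctrl.tip_of,"timer"),(ctrl.tip_of,"glue"),(ctrl.tip_of,"tweezers"),(ctrl.recognise,"release_pad")]:
        print(c,n,[(np.round(d["position"],3),round(d["p"],2)) for d in f(p,n)[:2]])
E
```

```text
0.0 [ 0.24541266 -0.49156607  0.19771925] [-9.16825730e-04  9.73349580e-01  2.29324562e-01 -1.44632508e-05] 0.09309129818151415
top release_pad [(array([0.524, 0.188, 0.046]), 0.72)]
top jaw_face [(array([0.495, 0.135, 0.036]), 0.88)]
top clamp [(array([0.543, 0.23 , 0.001]), 0.76)]
top panel [(array([0.438, 0.027, 0.021]), 0.61)]
top timer [(array([ 0.451,  0.312, -0.001]), 0.93)]
top glue [(array([ 0.58 , -0.092,  0.002]), 0.51)]
top tweezers [(array([ 0.637,  0.188, -0.001]), 0.62), (array([ 0.451,  0.311, -0.002]), 0.16)]
top release_pad [(array([0.519, 0.184, 0.048]), 0.48)]
scene release_pad [(array([0.523, 0.187, 0.043]), 0.85)]
scene jaw_face [(array([0.491, 0.136, 0.039]), 0.78)]
scene clamp [(array([0.543, 0.228, 0.001]), 0.69)]
scene panel [(array([0.433, 0.025, 0.022]), 0.81)]
scene timer [(array([ 0.451,  0.31 , -0.005]), 0.65), (array([0.434, 0.028, 0.02 ]), 0.6)]
scene glue [(array([ 0.584, -0.096,  0.004]), 0.81)]
scene tweezers [(array([0.639, 0.186, 0.   ]), 0.51)]
scene release_pad [(array([0.42 , 0.029, 0.028]), 0.74), (array([0.515, 0.185, 0.041]), 0.53)]
```

View pics/top0.png

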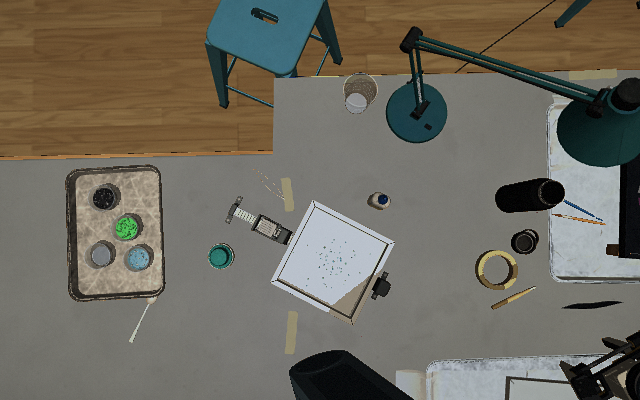

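View pics/scene0.png

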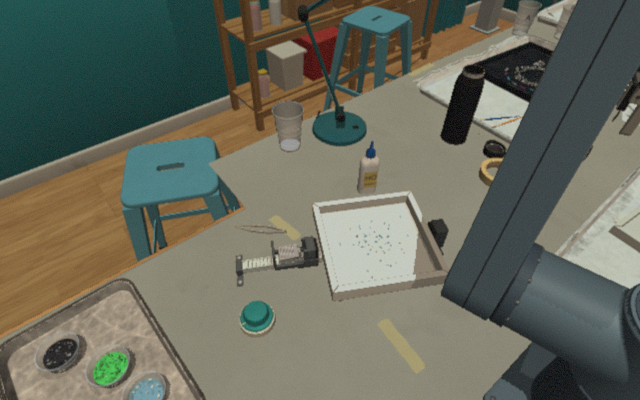

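The top picture shows the bar running from the fixed jaw at about (383,287) to the stop at (233,208), with the jaw at about (268,229) and its pad at (266,228). The timer is at (221,256), the glue at (378,200), and the tweezers lie near (270,185). The scene picture agrees, and so do the networks: the bar's yaw is about 62° and the jaw joint about 0.006.

I'll shut the fingers and hover above the pad with tool x along the bar.

```bash
python3 -m pendant '.0345 -.03025 0 0;.0345 -.03025 0 0;.0345 -.03025 0 0;.0345 -.03025 0 0;.0345 -.03025 0 0;.0345 -.03025 0 0;.0345 -.03025 0 0;.0345 -.03025 0 0' 0
python3 -m pendant '.0345 -.03025 0 0;.0345 -.03025 0 0;.0345 -.03025 0 0;.0345 -.03025 0 0;.0345 -.03025 0 0;.0345 -.03025 0 0;.0345 -.03025 0 0;.0345 -.03025 0 0'
python3 -m pendant '0 0 0 -.155;0 0 0 -.155;0 0 0 -.155;0 0 0 -.155;0 0 0 0;0 0 0 0'
cat > look.py <<'E'
from bench import ctrl
import cv2,numpy as np,sys
def state():
    s=ctrl.sense();w,x,y,z=s['tcp_rot']
    print(s['time'],np.round(s['ee_pos'],4),'yaw',np.degrees(np.arctan2(2*(x*y+w*z),1-2*(y*y+z*z))),np.round(s['tcp_rot'],4),np.round(s['contact_force'],1),s['grip_width'])
    return s
def shot(c,name,names):
    p=ctrl.read_camera(c);cv2.imwrite(f"pics/{name}.png",p["img"][:,:,::-1])
    for n in names: print(c,n,[(np.round(d["position"],4),round(d["p"],2)) for d in ctrl.tip_of(p,n)[:2]])
    return p
E
python3 - <<'E'
from look import *
state();N=["release_pad","jaw_face","clamp"]
shot("wrist","w1",N);shot("scene","s1",N);shot("top","t1",N)
E
```

```text
time: 1.9
ee_pos: [0.3849, -0.1511, 0.1988]
tcp_rot: [0.0, 0.973, 0.229, 0.0]
contact_force: [0.2, -0.9, -0.4]
grip_width: 0.0176
finger_force: 0.0
time: 2.9
ee_pos: [0.5239, 0.1889, 0.1986]
tcp_rot: [0.0, 0.973, 0.229, 0.0]
contact_force: [0.8, 0.8, -0.3]
grip_width: -0.0001
finger_force: 0.0
time: 3.65
ee_pos: [0.5234, 0.1874, 0.1985]
tcp_rot: [0.0, 0.858, 0.514, -0.0]
contact_force: [-0.7, -0.4, 0.9]
grip_width: 0.0005
finger_force: 0.0
3.65 [0.5234 0.1874 0.1985] yaw 61.86635076745323 [ 0.      0.8578  0.514  -0.    ] [-0.7 -0.4  0.9] 0.0004985865850542717
wrist release_pad [(array([0.5257, 0.1882, 0.0444]), 0.65)]
wrist jaw_face [(array([0.4949, 0.1355, 0.0384]), 0.61)]
wrist clamp [(array([0.5417, 0.2264, 0.0016]), 0.69), (array([0.453 , 0.3103, 0.0047]), 0.26)]
scene release_pad [(array([0.5223, 0.191 , 0.0423]), 0.84)]
scene jaw_face [(array([0.4901, 0.1368, 0.0423]), 0.86), (array([0.5206, 0.1896, 0.0419]), 0.62)]
scene clamp [(array([0.5441, 0.2248, 0.001 ]), 0.79)]
top release_pad []
top jaw_face [(array([0.4946, 0.136 , 0.0396]), 0.82)]
top clamp []
```

View pics/w1.png

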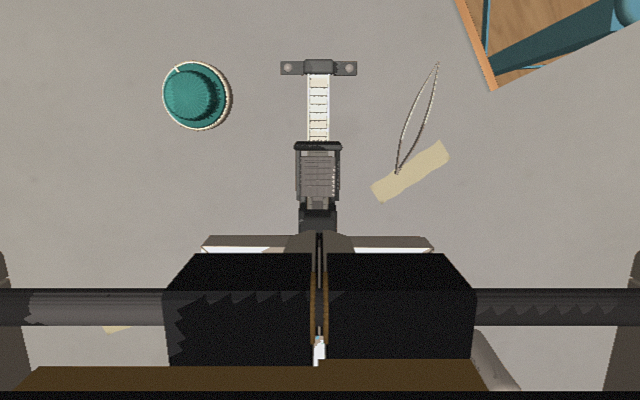

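The wrist picture shows the bar running almost straight up. The stop is at about (319,67), the push wall's top at (318,146), the pad between rows 150 and 198, and the jaw's head below that. I'll turn these pixels into positions at their known heights.

```bash
python3 - <<'E'
from look import *
p=ctrl.read_camera("wrist");K=p["intrinsics"];T=p["world_from_camera"]
u=np.array([np.cos(np.radians(61.87)),np.sin(np.radians(61.87))]);n=np.array([-u[1],u[0]])
tcp=ctrl.sense()['ee_pos'][:2]
def at(px,z):
    d=np.linalg.inv(K)@[px[0],px[1],1];d=T[:3,:3]@[d[0],-d[1],-d[2]]
    q=(T[:3,3]+d*(z-T[2,3])/d[2])[:2]
    print(px,z,np.round(q,4),'along/left of TCP mm',np.round([(q-tcp)@u*1e3,(q-tcp)@n*1e3],1))
at((318,142),.060);at((318,150),.060)
at((319,75),.022);at((319,59),.022);at((318,175),.046);at((318,150),.046);at((318,199),.046);at((307,130),.02);at((329,130),.02);at((307,80),.02);at((329,80),.02)
im=p["img"][40:240,220:420,::-1];cv2.imwrite("pics/w1c.png",cv2.resize(im,None,fx=3,fy=3,interpolation=cv2.INTER_CUBIC))
E
```

```text
(318, 142) 0.06 [0.5388 0.2196] along/left of TCP mm [35.7  1.7]
(318, 150) 0.06 [0.5354 0.2132] along/left of TCP mm [28.4  1.6]
(319, 75) 0.022 [0.5682 0.273 ] along/left of TCP mm [96.7  0.9]
(319, 59) 0.022 [0.575  0.2859] along/left of TCP mm [111.3   0.9]
(318, 175) 0.046 [0.5231 0.1902] along/left of TCP mm [2.3 1.6]
(318, 150) 0.046 [0.5345 0.2117] along/left of TCP mm [26.7  1.7]
(318, 199) 0.046 [0.5117 0.1688] along/left of TCP mm [-21.9   1.5]
(307, 130) 0.02 [0.5326 0.232 ] along/left of TCP mm [43.7 12.9]
(329, 130) 0.02 [0.5524 0.2215] along/left of TCP mm [43.8 -9.4]
(307, 80) 0.02 [0.5557 0.2746] along/left of TCP mm [92.1 12.7]
(329, 80) 0.02 [0.5748 0.2644] along/left of TCP mm [92.2 -8.9]
```

View pics/w1c.png

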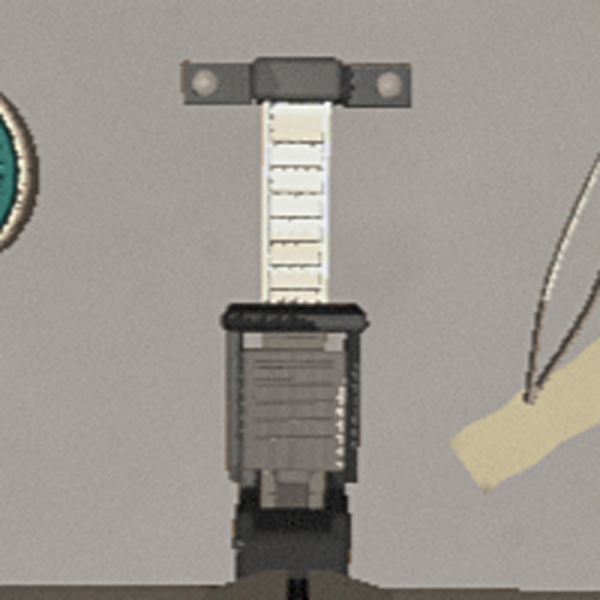

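Held against the sizes given, these agree: the pad's middle is about 0.5 mm ahead of the TCP, the wall's inner face is at +29 mm, and the bar's centre is 1.5 mm to the left. I'll descend on the outer part of the pad.

```bash
python3 -m pendant '.01 -.0015 .03 0;0 0 .035 0;0 0 .035 0;0 0 .035 0;0 0 .005 0;0 0 0 0;0 0 0 0'
python3 -c "
from look import *
state();shot('scene','s2',[])"
python3 -m pendant '0 0 .004 0;0 0 .004 0;0 0 .002 0;0 0 0 0;0 0 0 0'
```

```text
time: 5.18
ee_pos: [0.5281, 0.1971, 0.0602]
tcp_rot: [0.001, 0.857, 0.515, 0.001]
contact_force: [-0.4, -1.1, 0.3]
grip_width: 0.0003
finger_force: 0.0
5.175 [0.5281 0.1971 0.0602] yaw 62.041305558173505 [6.000e-04 8.570e-01 5.153e-01 1.400e-03] [-0.4 -1.1  0.3] 0.0003116931826080382
time: 5.85
ee_pos: [0.5268, 0.1969, 0.0486]
tcp_rot: [-0.0, 0.857, 0.515, -0.0]
contact_force: [0.4, 0.4, -0.7]
grip_width: 0.0002
finger_force: 0.0
```

```bash
for i in 1; do python3 -m pendant '0 0 .003 0;0 0 .002 0;0 0 0 0;0 0 0 0'; done
python3 -c "from look import *
state()"
python3 -m pendant '0 0 .002 0;0 0 .001 0;0 0 0 0;0 0 0 0'
python3 -c "
from look import *
state();p=shot('scene','s3',[]);im=p['img'][200:320,200:360,::-1];cv2.imwrite('pics/s3c.png',cv2.resize(im,None,fx=4.5,fy=4.5,interpolation=cv2.INTER_CUBIC))"
```

```text
time: 6.35
ee_pos: [0.5268, 0.1969, 0.0435]
tcp_rot: [-0.0, 0.857, 0.515, -0.0]
contact_force: [-0.5, -0.2, 0.6]
grip_width: 0.0006
finger_force: 0.0
6.35 [0.5268 0.1969 0.0435] yaw 62.0385495217897 [-0.      0.857   0.5153 -0.    ] [-0.5 -0.2  0.6] 0.000587382447238555
time: 6.85
ee_pos: [0.5268, 0.1969, 0.0405]
tcp_rot: [-0.0, 0.857, 0.515, 0.0]
contact_force: [0.2, 0.1, -0.1]
grip_width: 0.0004
finger_force: 0.0
6.85 [0.5268 0.1969 0.0405] yaw 62.04052980838796 [-0.      0.857   0.5153  0.    ] [ 0.2  0.1 -0.1] 0.00035677161805515233
```

View pics/s3c.png

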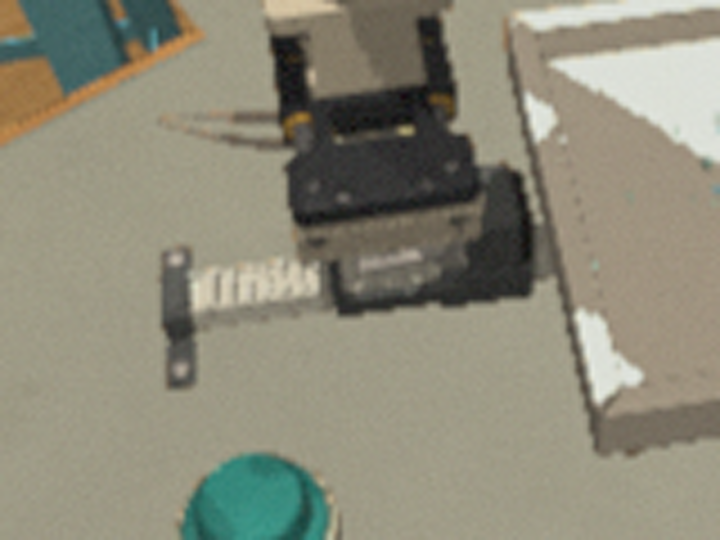

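The crop shows the shut fingertips entering the slot above the pad at about (390,265), with the push wall to their left. There's no force yet, so I'll go lower in small steps.

```bash

python3 -m pendant '0 0 .001 0;0 0 0 0' | grep -E 'pos|contact'
python3 -m pendant '0 0 .001 0;0 0 0 0' | grep -E 'pos|contact'
python3 -m pendant '0 0 .001 0;0 0 0 0' | grep -E 'pos|contact'
python3 -c "
from look import *
state();p=shot('wrist','w4',['release_pad','jaw_face']);im=p['img'][100:260,220:420,::-1];cv2.imwrite('pics/w4c.png',cv2.resize(im,None,fx=3.5,fy=3.5,interpolation=cv2.INTER_CUBIC))"
```

```text
ee_pos: [0.5267, 0.1969, 0.0395]
contact_force: [0.2, -0.2, 0.4]
ee_pos: [0.5267, 0.1969, 0.0384]
contact_force: [0.2, 0.1, 0.4]
ee_pos: [0.5267, 0.1969, 0.0375]
contact_force: [-0.1, 0.9, 0.7]
7.65 [0.5267 0.1969 0.0375] yaw 62.04222626736853 [-0.000e+00  8.570e-01  5.154e-01 -1.000e-04] [-0.1  0.9  0.7] 0.00018977532602119408
wrist release_pad [(array([0.6367, 0.1874, 0.001 ]), 0.23)]
wrist jaw_face [(array([0.4978, 0.1339, 0.0408]), 0.96)]
```

View pics/w4c.png

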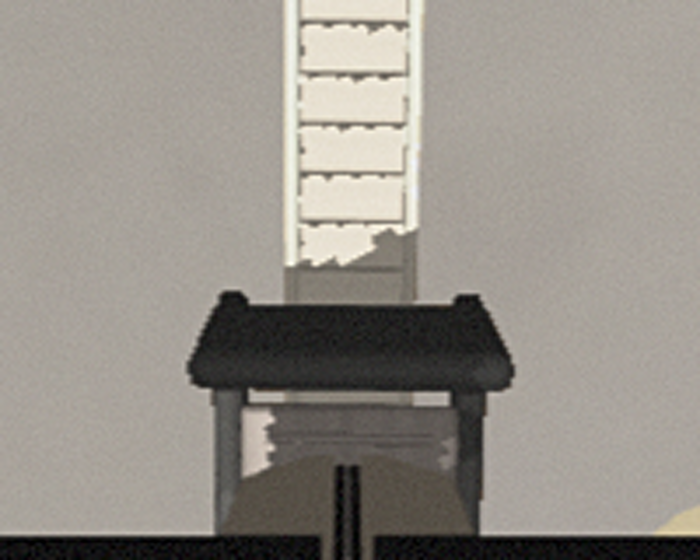

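The wrist crop shows the fingers centred over the pad, with the pad's end and the push wall in front of them. I'll keep pressing gently.

```bash

for k in 1; do python3 -m pendant '0 0 .001 0;0 0 0 0' | grep -E 'pos|contact'; done
python3 -m pendant '0 0 .001 0;0 0 0 0' | grep -E 'pos|contact'
python3 -m pendant '0 0 .001 0;0 0 0 0;0 0 0 0' | grep -E 'pos|contact'
python3 -c "
from look import *
s=state();print(s['torque'],s['joint_efforts'])"
```

```text
ee_pos: [0.5267, 0.1969, 0.0365]
contact_force: [-0.8, -0.6, -0.4]
ee_pos: [0.5267, 0.1969, 0.0354]
contact_force: [0.3, 0.2, 0.4]
ee_pos: [0.5268, 0.1969, 0.0345]
contact_force: [-0.0, 1.0, 0.7]
8.675 [0.5268 0.1969 0.0345] yaw 62.036209196631056 [-0.      0.857   0.5153 -0.    ] [-0.   1.   0.7] 0.0008538391556020262
[-0.0363339 -0.037657   0.017024 ] [ 1.70315492e-03 -4.83955657e+01 -2.29086345e+01  5.98773896e-02
 -3.37675901e-02 -6.05810442e-05]
```

```bash
python3 -c "
from look import *
p=shot('wrist','w5',['release_pad','jaw_face']);a=cv2.imread('pics/w4.png')[150:260,270:370];b=p['img'][150:260,270:370,::-1];cv2.imwrite('pics/w5c.png',cv2.resize(np.hstack([a,b]),None,fx=4,fy=4,interpolation=cv2.INTER_CUBIC))"
```

```text
wrist release_pad []
wrist jaw_face [(array([0.4944, 0.1332, 0.0415]), 0.59)]
```

View pics/w5c.png

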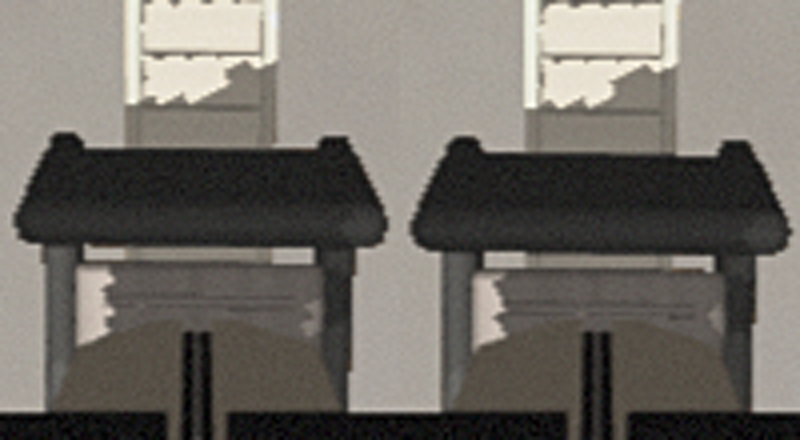

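```bash
python3 - <<'E'
from look import *
u=np.array([np.cos(np.radians(62.04)),np.sin(np.radians(62.04))]);n=np.array([-u[1],u[0]])
o=np.array([.5236,.1884])
for nm,x0 in (("w4",0),("w5",400)):
  p=ctrl.read_camera("wrist");K=p["intrinsics"];T=p["world_from_camera"].copy()
  if nm=="w4":T[2,3]+=.003
  def at(c,z):
    px=((c[0]-x0)/4+270-.375,c[1]/4+150-.375)
    d=np.linalg.inv(K)@[px[0],px[1],1];d=T[:3,:3]@[d[0],-d[1],-d[2]]
    q=(T[:3,3]+d*(z-T[2,3])/d[2])[:2];return np.round([(q-o)@u*1e3,(q-o)@n*1e3],1)
  dy=0 if nm=="w4" else 6
  print(nm,K[0,0],T[:3,3],'walltop inner',at((x0+200,243+dy),.06),at((x0+200,150+dy),.06))
  for z in (.046,.042,.038,.034,.030): print(z,'padend',at((x0+78,265+dy*.6),z),at((x0+325,265+dy*.6),z),'tipfront',at((x0+200,322),z), 'tip', at((x0+195,331),z))
E
```

```text
w4 354.1190654364654 [0.55815902 0.25804659 0.22436507] walltop inner [28.2  1.7] [39.7  1.7]
0.046 padend [20.9 17.7] [ 20.9 -14.9] tipfront [12.9  1.6] tip [11.7  2.3]
0.042 padend [19.6 18.1] [ 19.6 -15.3] tipfront [11.5  1.6] tip [10.2  2.3]
0.038 padend [18.4 18.4] [ 18.4 -15.6] tipfront [10.   1.6] tip [8.7 2.3]
0.034 padend [17.1 18.8] [ 17.1 -16. ] tipfront [8.6 1.6] tip [7.2 2.3]
0.03 padend [15.8 19.1] [ 15.8 -16.4] tipfront [7.1 1.6] tip [5.7 2.3]
w5 354.1190654364654 [0.55815748 0.25804635 0.2213659 ] walltop inner [28.3  1.7] [39.7  1.7]
0.046 padend [21.4 17.5] [ 21.4 -14.6] tipfront [14.   1.6] tip [12.8  2.3]
0.042 padend [20.1 17.8] [ 20.1 -15. ] tipfront [12.6  1.6] tip [11.3  2.3]
0.038 padend [18.8 18.2] [ 18.8 -15.4] tipfront [11.1  1.6] tip [9.8 2.3]
0.034 padend [17.5 18.5] [ 17.5 -15.8] tipfront [9.7 1.6] tip [8.3 2.3]
0.03 padend [16.2 18.9] [ 16.2 -16.1] tipfront [8.2 1.6] tip [6.8 2.3]
```

```bash
python3 - <<'E'
from look import *
p=ctrl.read_camera("scene");K=p["intrinsics"];C=np.linalg.inv(p["world_from_camera"]);print(p["world_from_camera"][:3,3])
def pj(P):
    c=C@np.r_[P,1];v=K@[c[0],-c[1],-c[2]];return v[:2]/v[2]
o=np.array([.5236,.1884]);u=np.array([np.cos(np.radians(62.04)),np.sin(np.radians(62.04))]);n=np.array([-u[1],u[0]])
w=lambda a,l,z:np.r_[o+u*a/1e3+n*l/1e3,z/1e3]
im=p["img"][225:295,255:335,::-1];f=5;a=cv2.resize(im,None,fx=f,fy=f,interpolation=cv2.INTER_CUBIC);b=a.copy()
def dot(P,col):
    q=(pj(P)-[255,225]+.5)*f;print(np.round(q));cv2.circle(b,tuple(int(t) for t in q),2,col,-1)
for l in (17,-17):
  for x in (20,-20): dot(w(x,l+1.6,46),(0,0,255))
for x in (29,35): 
  for l in (23,-23): dot(w(x,l+1.6,60),(0,255,0))
s=ctrl.sense()
for dz in (0,.015): dot(s['ee_pos']+[0,0,dz],(255,0,255))
cv2.imwrite("pics/s5c.png",np.hstack([a,b]))
E
```

```text
[0.10161483 0.44908221 0.69665898]
[124. 168.]
[222. 154.]
[114. 103.]
[210.  89.]
[101. 163.]
[89. 74.]
[ 86. 165.]
[74. 76.]
[147. 147.]
[145. 125.]
```

View pics/s5c.png

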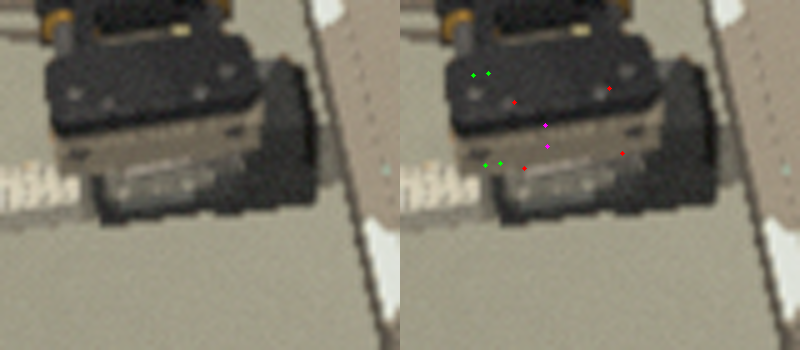

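The scene crop hides the tips behind the gripper body, so it doesn't settle the height. The pad's end still stands up in the wrist view and the force is zero, so I'll go on down in 2 mm steps, watching the force.

```bash

python3 -m pendant '0 0 .001 0;0 0 .001 0' | grep -E 'pos|contact'
python3 -m pendant '0 0 .001 0;0 0 .001 0' | grep -E 'pos|contact'
python3 - <<'E'
from look import *
p=ctrl.read_camera("wrist");a=cv2.imread('pics/w4.png')[150:260,270:370];b=p['img'][150:260,270:370,::-1];cv2.imwrite('pics/w6.png',p['img'][:,:,::-1])
cv2.imwrite('pics/w6c.png',cv2.resize(np.hstack([a,b]),None,fx=4,fy=4,interpolation=cv2.INTER_CUBIC))
E
```

```text
ee_pos: [0.5268, 0.1969, 0.0325]
contact_force: [-0.2, 0.1, 0.3]
ee_pos: [0.5268, 0.1969, 0.0305]
contact_force: [-0.0, -0.6, 0.2]
```

View pics/w6c.png

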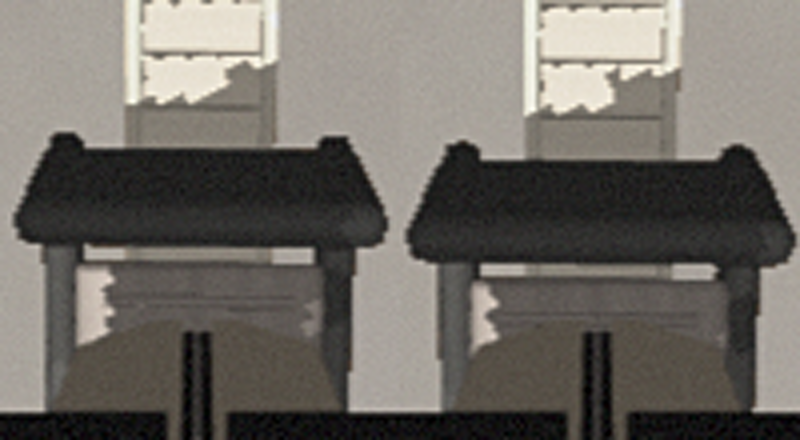

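The left half is the earlier view, the right half the present one. The pad's end edge (row 280 of the crop) hasn't tilted, so the tips aren't on it yet. I'll go down until the force shows contact.

```bash

python3 -m pendant '0 0 .001 0;0 0 0 0' | grep -E 'pos|contact'
python3 -m pendant '0 0 .001 0;0 0 0 0' | grep -E 'pos|contact'
python3 -m pendant '0 0 .001 0;0 0 0 0' | grep -E 'pos|contact'
python3 -m pendant '0 0 .001 0;0 0 0 0' | grep -E 'pos|contact'
```

```text
ee_pos: [0.5267, 0.1969, 0.0295]
contact_force: [0.2, 0.4, -0.0]
ee_pos: [0.5267, 0.1969, 0.0285]
contact_force: [0.8, -1.4, 0.0]
ee_pos: [0.5267, 0.1969, 0.0275]
contact_force: [0.1, 0.1, 0.2]
ee_pos: [0.5267, 0.1969, 0.0265]
contact_force: [0.7, -0.3, 0.7]
```

```bash
python3 - <<'E'
from look import *
p=ctrl.read_camera("wrist");cv2.imwrite('pics/w7.png',p['img'][:,:,::-1]);K=p["intrinsics"];T=p["world_from_camera"]
z0=ctrl.sense()['ee_pos'][2]
u=np.array([np.cos(np.radians(62.04)),np.sin(np.radians(62.04))]);n=np.array([-u[1],u[0]]);o=np.array([.5236,.1884])
def row(a,z,tz):
    M=T.copy();M[2,3]+=tz-z0;c=np.linalg.inv(M)@np.r_[o+u*a/1e3+n*.0016,z/1e3,1];v=K@[c[0],-c[1],-c[2]];return round(v[1]/v[2],1)
for f,tz in (("w4",.0375),("w5",.0345),("w6",.0305),("w7",z0)):
    g=cv2.imread(f"pics/{f}.png",0)[195:250,296:342].mean(1)
    print(f,tz,'rows195+:',np.round(g).astype(int).tolist())
    print('  pred wall in',row(28.3,60,tz),'pad end th0',row(20,46,tz),'th.1',row(22.2,41.5,tz),'th.19',row(23.8,37.2,tz),'th.34',row(25.5,30,tz),'tcp',row(9,tz*1e3,tz))
E
```

```text
w4 0.0375 rows195+: [31, 32, 31, 31, 32, 35, 38, 44, 45, 47, 48, 50, 47, 44, 38, 34, 60, 137, 137, 135, 89, 72, 85, 92, 96, 96, 92, 90, 87, 81, 93, 85, 91, 96, 91, 87, 86, 85, 74, 71, 72, 72, 72, 71, 70, 72, 71, 72, 71, 71, 71, 72, 70, 70, 71]
  pred wall in 210.0 pad end th0 217.5 th.1 211.0 th.19 205.9 th.34 199.5 tcp 231.5
w5 0.0345 rows195+: [32, 32, 32, 32, 31, 31, 31, 36, 41, 43, 45, 47, 49, 48, 46, 43, 37, 37, 82, 136, 137, 134, 74, 74, 85, 89, 91, 90, 90, 90, 81, 81, 92, 82, 88, 86, 85, 82, 74, 71, 72, 72, 71, 71, 71, 71, 71, 72, 71, 71, 71, 71, 70, 71, 71]
  pred wall in 211.9 pad end th0 219.2 th.1 212.6 th.19 207.5 th.34 200.9 tcp 231.5
w6 0.0305 rows195+: [31, 32, 31, 31, 33, 32, 32, 31, 32, 35, 39, 43, 45, 47, 48, 49, 47, 44, 41, 34, 45, 122, 137, 136, 88, 70, 82, 89, 90, 90, 91, 90, 91, 78, 87, 83, 79, 82, 74, 71, 72, 72, 71, 71, 71, 71, 71, 71, 71, 71, 72, 71, 71, 71, 72]
  pred wall in 214.4 pad end th0 221.7 th.1 214.9 th.19 209.6 th.34 202.9 tcp 231.5
w7 0.02650878142669827 rows195+: [33, 31, 31, 32, 30, 32, 34, 31, 31, 32, 32, 33, 37, 42, 45, 45, 47, 48, 48, 46, 43, 38, 34, 64, 135, 137, 109, 68, 79, 86, 90, 90, 91, 91, 90, 83, 80, 83, 74, 71, 72, 73, 72, 72, 70, 72, 71, 71, 71, 71, 71, 71, 71, 71, 71]
  pred wall in 217.0 pad end th0 224.3 th.1 217.3 th.19 211.8 th.34 204.8 tcp 231.5
```

```bash

python3 -m pendant '0 0 .001 0;0 0 0 0' | grep -E 'pos|contact'
python3 -m pendant '0 0 .001 0;0 0 0 0' | grep -E 'pos|contact'
python3 -m pendant '0 0 .001 0;0 0 0 0' | grep -E 'pos|contact'
python3 -c "
from look import *
p=ctrl.read_camera('wrist');cv2.imwrite('pics/w8.png',p['img'][:,:,::-1]);g=cv2.imread('pics/w8.png',0)[195:250,296:342].mean(1);print(np.round(g).astype(int).tolist())"
```

```text
ee_pos: [0.5267, 0.1969, 0.0254]
contact_force: [-0.7, -0.2, -0.8]
ee_pos: [0.5267, 0.1969, 0.0245]
contact_force: [-0.4, -0.3, 0.2]
ee_pos: [0.5269, 0.197, 0.0235]
contact_force: [0.0, -0.5, -0.1]
[30, 32, 31, 31, 31, 33, 31, 31, 33, 32, 32, 32, 31, 34, 36, 42, 44, 45, 47, 49, 49, 46, 43, 39, 33, 55, 135, 134, 105, 67, 78, 87, 89, 90, 90, 86, 85, 82, 72, 71, 72, 71, 72, 70, 71, 71, 72, 71, 71, 70, 72, 72, 70, 70, 71]
```

```bash

python3 -m pendant '0 0 .001 0;0 0 0 0' | grep -E 'pos|contact'
python3 -m pendant '0 0 .001 0;0 0 0 0' | grep -E 'pos|contact'
python3 -m pendant '0 0 .001 0;0 0 0 0' | grep -E 'pos|contact'
python3 -m pendant '0 0 .001 0;0 0 0 0' | grep -E 'pos|contact'
python3 -c "
from look import *
state()
p=ctrl.read_camera('wrist');cv2.imwrite('pics/w9.png',p['img'][:,:,::-1]);g=cv2.imread('pics/w9.png',0)[195:250,296:342].mean(1);print(np.round(g).astype(int).tolist())"
```

```text
ee_pos: [0.527, 0.1971, 0.0229]
contact_force: [-0.4, 0.7, 2.8]
ee_pos: [0.5272, 0.1974, 0.0219]
contact_force: [-0.8, 3.1, 5.1]
ee_pos: [0.5272, 0.1973, 0.0209]
contact_force: [-0.5, 2.5, 6.0]
ee_pos: [0.5272, 0.1973, 0.0199]
contact_force: [-0.3, 3.2, 5.3]
12.375 [0.5272 0.1973 0.0199] yaw 62.04029062673844 [-0.000e+00  8.570e-01  5.153e-01  6.000e-04] [-0.3  3.2  5.3] 0.0003343518131280112
[128, 128, 130, 111, 44, 27, 31, 31, 32, 30, 30, 33, 30, 32, 32, 32, 32, 31, 31, 30, 32, 36, 40, 42, 46, 46, 47, 48, 47, 45, 41, 37, 37, 75, 96, 90, 88, 77, 72, 72, 70, 72, 71, 71, 71, 72, 71, 71, 72, 70, 71, 71, 71, 69, 71]
```

Contact came at a reading of about 0.023, with a soft, spring-like rise to 5 N. So the tips touch about 22 mm above where the reading puts them, and I'll work relative to the contact height. The tilting pad eased the jaw slightly towards the panel, so I'll press on while moving towards the wall.

```bash

python3 -m pendant '.0015 0 .001 0;0 0 0 0' | grep -E 'pos|contact'
python3 -m pendant '.0015 0 .001 0;0 0 0 0' | grep -E 'pos|contact'
python3 -m pendant '.0015 0 .001 0;0 0 0 0' | grep -E 'pos|contact'
python3 -c "
from look import *
state()
p=shot('wrist','w10',['jaw_face','panel']);g=cv2.imread('pics/w10.png',0)[195:250,296:342].mean(1);print(np.round(g).astype(int).tolist())
im=p['img'][100:260,220:420,::-1];cv2.imwrite('pics/w10c.png',cv2.resize(im,None,fx=3.5,fy=3.5,interpolation=cv2.INTER_CUBIC))
shot('top','t10',['jaw_face','panel'])"
```

```text
ee_pos: [0.5276, 0.1982, 0.0185]
contact_force: [-0.5, 1.1, 4.7]
ee_pos: [0.528, 0.1992, 0.0173]
contact_force: [0.2, -0.7, 3.2]
ee_pos: [0.5289, 0.2008, 0.0164]
contact_force: [0.0, -0.6, 3.3]
13.175 [0.5289 0.2008 0.0164] yaw 62.04107841415076 [ 0.000e+00  8.570e-01  5.153e-01 -1.000e-04] [ 0.  -0.6  3.3] 0.00029424309881771814
wrist jaw_face []
wrist panel []
[128, 127, 128, 129, 129, 129, 130, 130, 129, 130, 130, 124, 107, 69, 33, 28, 32, 32, 31, 32, 32, 33, 31, 31, 32, 33, 32, 33, 31, 33, 31, 32, 35, 40, 42, 45, 46, 48, 49, 48, 46, 43, 39, 36, 52, 73, 72, 72, 71, 71, 71, 71, 71, 71, 71]
top jaw_face [(array([0.4928, 0.1292, 0.0419]), 0.6)]
top panel [(array([0.4365, 0.0217, 0.0226]), 0.87)]
```

```bash

python3 -m pendant '.001 0 .001 0;0 0 0 0' | grep -E 'pos|contact'
python3 -m pendant '.001 0 .001 0;0 0 0 0' | grep -E 'pos|contact'
python3 -m pendant '0 0 .001 0;0 0 0 0' | grep -E 'pos|contact'
python3 -c "
from look import *
state()
shot('wrist','w11',[]);g=cv2.imread('pics/w11.png',0)[195:255,296:342].mean(1);print(np.round(g).astype(int).tolist())"
```

```text
ee_pos: [0.5294, 0.2019, 0.0156]
contact_force: [-0.5, -1.1, 4.2]
ee_pos: [0.5301, 0.2027, 0.0152]
contact_force: [-2.7, -1.8, 9.2]
ee_pos: [0.5302, 0.2029, 0.0149]
contact_force: [-3.6, -1.1, 13.1]
14.225 [0.5302 0.2029 0.0149] yaw 62.04464997571029 [1.000e-04 8.570e-01 5.154e-01 6.000e-04] [-3.6 -1.1 13.1] 0.0002484171975183057
[130, 130, 116, 106, 130, 130, 129, 129, 129, 130, 129, 131, 131, 130, 130, 132, 132, 65, 29, 30, 32, 32, 32, 31, 32, 31, 31, 31, 32, 32, 33, 32, 31, 31, 31, 31, 33, 36, 39, 43, 44, 46, 48, 49, 48, 46, 43, 39, 38, 59, 72, 72, 71, 71, 71, 72, 72, 62, 32, 25]
```

View pics/w10c.png

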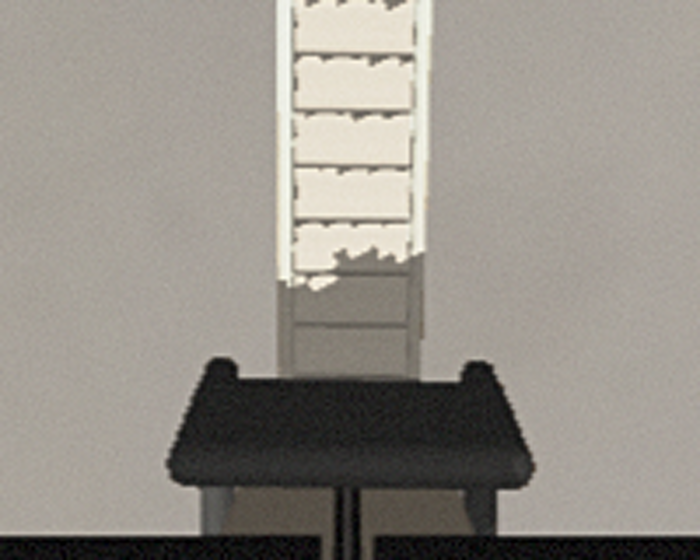

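The crop shows the tips in the slot right behind the push wall (lower edge at row 487), centred on the bar. The force rose stiffly from 4 to 13 N, so the lever is on its limit. I'll ease up 1 mm and feel for the wall.

```bash

python3 -m pendant '.001 0 -.0012 0;0 0 0 0' | grep -E 'pos|contact'
python3 -m pendant '.002 0 0 0;0 0 0 0' | grep -E 'pos|contact'
python3 -m pendant '.002 0 .0003 0;0 0 0 0' | grep -E 'pos|contact'
python3 -m pendant '.002 0 .0003 0;0 0 0 0' | grep -E 'pos|contact'
python3 -c "
from look import *
state()
shot('wrist','w12',[]);g=cv2.imread('pics/w12.png',0)[205:260,296:342].mean(1);print(np.round(g).astype(int).tolist())"
```

```text
ee_pos: [0.5306, 0.2038, 0.0151]
contact_force: [-0.1, -1.0, 6.1]
ee_pos: [0.5314, 0.2053, 0.0149]
contact_force: [-2.0, -1.6, 5.3]
ee_pos: [0.5324, 0.2071, 0.0147]
contact_force: [-1.3, -1.2, 6.6]
ee_pos: [0.5334, 0.209, 0.0147]
contact_force: [-1.0, -0.7, 8.4]
15.275 [0.5334 0.209  0.0147] yaw 62.04242103172161 [1.000e-04 8.570e-01 5.154e-01 3.000e-04] [-1.  -0.7  8.4] 0.0005216699598714606
[132, 132, 131, 131, 128, 108, 124, 133, 134, 136, 64, 29, 31, 33, 33, 32, 31, 30, 32, 32, 32, 32, 32, 33, 34, 32, 33, 33, 32, 31, 36, 38, 43, 45, 46, 48, 49, 49, 48, 45, 43, 37, 43, 72, 73, 71, 74, 63, 32, 27, 28, 27, 26, 27, 26]
```

The wall now moves along with the tips while the lever is held down, so the jaw is free. I'll push it along the bar.

```bash

python3 -m pendant '.005 0 -.0003 0;.006 0 0 0;.006 0 0 0;0 0 0 0' | grep -E 'pos|contact'
python3 -m pendant '.006 0 0 0;.007 0 0 0;.007 0 0 0;0 0 0 0' | grep -E 'pos|contact'
python3 -c "
from look import *
state()
shot('wrist','w13',[]);g=cv2.imread('pics/w13.png',0)[205:260,296:342].mean(1);print(np.round(g).astype(int).tolist())"
```

```text
ee_pos: [0.5418, 0.2243, 0.0147]
contact_force: [0.6, -0.4, 5.7]
ee_pos: [0.5514, 0.242, 0.0148]
contact_force: [-0.4, 0.4, 5.2]
16.325 [0.5514 0.242  0.0148] yaw 62.049564268543435 [2.000e-04 8.569e-01 5.154e-01 9.000e-04] [-0.4  0.4  5.2] 0.0008232992158773592
[123, 108, 134, 134, 134, 133, 134, 134, 138, 140, 57, 27, 32, 33, 34, 34, 32, 33, 33, 33, 32, 32, 33, 34, 34, 32, 33, 35, 32, 33, 37, 41, 44, 45, 47, 49, 51, 50, 48, 45, 42, 38, 52, 75, 74, 74, 74, 65, 34, 26, 29, 27, 28, 27, 28]
```

```bash
cat >> look.py <<'E'
def jaw(px,z=.06):
    p=ctrl.read_camera("wrist");K=p["intrinsics"];T=p["world_from_camera"]
    u=np.array([np.cos(np.radians(61.95)),np.sin(np.radians(61.95))])
    d=np.linalg.inv(K)@[px[0],px[1],1];d=T[:3,:3]@[d[0],-d[1],-d[2]]
    q=(T[:3,3]+d*(z-T[2,3])/d[2])[:2]
    print('wall travel from first look mm',(q-[.5236,.1884])@u*1e3-28.4,'wall-TCP',(q-ctrl.sense()['ee_pos'][:2])@u*1e3);return p
E
python3 -m pendant '.007 0 0 0;.007 0 0 0;.007 0 0 0;.005 0 0 0;0 0 0 0' | grep -E 'pos|contact'
python3 -c "
from look import *
p=jaw((318,247));g=cv2.cvtColor(p['img'],cv2.COLOR_RGB2GRAY)[205:260,296:342].mean(1);print(np.round(g).astype(int).tolist())"
```

```text
ee_pos: [0.5638, 0.2648, 0.0148]
contact_force: [0.4, -0.6, 5.8]
wall travel from first look mm 67.41339044840532 wall-TCP 9.533411658808275
[48, 48, 48, 48, 48, 48, 48, 47, 45, 42, 35, 32, 34, 36, 34, 34, 34, 32, 34, 34, 33, 32, 35, 35, 34, 34, 34, 34, 33, 33, 37, 41, 45, 48, 47, 50, 50, 52, 49, 46, 43, 40, 51, 75, 76, 76, 76, 65, 35, 28, 27, 28, 28, 29, 28]
```

Travel is about 67 mm with the force steady. I'll continue, slowly near the end.

```bash

python3 -m pendant '.007 0 0 0;.007 0 0 0;.007 0 0 0;.007 0 0 0;.007 0 0 0;.005 0 0 0;0 0 0 0' | grep -E 'pos|contact'
python3 -m pendant '.003 0 0 0;.002 0 0 0;0 0 0 0' | grep -E 'pos|contact'
python3 -c "
from look import *
p=jaw((318,247));g=cv2.cvtColor(p['img'],cv2.COLOR_RGB2GRAY)[205:260,296:342].mean(1);print(np.round(g).astype(int).tolist())"
```

```text
ee_pos: [0.5828, 0.2999, 0.0148]
contact_force: [2.2, -2.1, 6.3]
ee_pos: [0.585, 0.3038, 0.0149]
contact_force: [1.6, -3.2, 4.9]
wall travel from first look mm 111.8729649695446 wall-TCP 9.569884803843575
[160, 158, 158, 159, 158, 159, 159, 160, 163, 166, 60, 24, 30, 31, 31, 32, 30, 30, 31, 31, 31, 31, 31, 33, 32, 31, 30, 31, 30, 30, 34, 38, 42, 44, 45, 46, 48, 48, 45, 42, 39, 36, 46, 71, 71, 70, 71, 61, 31, 26, 25, 26, 27, 26, 27]
```

```bash

python3 -m pendant '.002 0 0 0;0 0 0 0' | grep -E 'pos|contact'
python3 -m pendant '.002 0 0 0;0 0 0 0' | grep -E 'pos|contact'
python3 -m pendant '.001 0 0 0;0 0 0 0' | grep -E 'pos|contact'
python3 -m pendant '.001 0 0 0;0 0 0 0' | grep -E 'pos|contact'
python3 -c "
from look import *
state();p=jaw((318,247));g=cv2.cvtColor(p['img'],cv2.COLOR_RGB2GRAY)[205:260,296:342].mean(1);print(np.round(g).astype(int).tolist())"
```

```text
ee_pos: [0.5858, 0.3055, 0.0148]
contact_force: [1.7, -3.7, 5.6]
ee_pos: [0.5858, 0.3055, 0.0148]
contact_force: [-0.9, -8.4, 8.7]
ee_pos: [0.5858, 0.3055, 0.0148]
contact_force: [-2.9, -11.3, 9.6]
ee_pos: [0.5858, 0.3055, 0.0148]
contact_force: [-3.9, -13.3, 11.2]
19.35 [0.5858 0.3055 0.0148] yaw 62.03015888227617 [ 0.0019  0.857   0.5153 -0.0026] [ -3.9 -13.3  11.2] 0.0007872281377792865
wall travel from first look mm 114.04228817150934 wall-TCP 9.909282725069286
[159, 159, 159, 159, 159, 158, 159, 159, 162, 166, 83, 30, 28, 32, 31, 32, 31, 30, 32, 31, 32, 30, 32, 32, 31, 32, 31, 30, 31, 30, 33, 35, 40, 43, 44, 44, 47, 48, 48, 45, 42, 38, 37, 57, 70, 70, 71, 61, 30, 26, 25, 26, 26, 25, 26]
```

The tips have stalled at 114 mm of travel, 13 N against the end stop, so the joint is at about 0.120. I'll relax the push without moving back, then lift straight up.

```bash

python3 -m pendant '-.003 0 0 0;0 0 -.003 0;0 0 -.005 0;0 0 -.008 0;0 0 -.01 0;0 0 0 0' | grep -E 'pos|contact'
python3 -m pendant '0 0 -.03 0;0 0 -.05 0;0 0 -.05 0;0 0 -.03 0;0 0 0 0;0 0 0 0' | grep -E 'time|pos|contact'
python3 -c "
from look import *
N=['release_pad','jaw_face','panel','timer','glue','tweezers','clamp']
shot('scene','s20',N);p=shot('wrist','w20',['release_pad','jaw_face']);shot('top','t20',['panel','jaw_face','timer','tweezers'])
a=cv2.imread('pics/s20.png')[180:340,220:440];b=cv2.imread('pics/w20.png')[40:240,200:440]
cv2.imwrite('pics/end.png',np.vstack([cv2.resize(a,(440,320)),cv2.resize(b,(440,280))]))"
```

```text
ee_pos: [0.5865, 0.3081, 0.042]
contact_force: [-0.2, -1.0, -0.3]
time: 20.9
ee_pos: [0.5847, 0.3071, 0.1993]
contact_force: [0.4, 0.1, -0.3]
scene release_pad [(array([0.577 , 0.2866, 0.042 ]), 0.63)]
scene jaw_face [(array([0.5456, 0.2341, 0.0416]), 0.88)]
scene panel [(array([0.4345, 0.0284, 0.0182]), 0.68)]
scene timer [(array([ 0.4501,  0.3083, -0.0028]), 0.57)]
scene glue [(array([ 0.5829, -0.0989,  0.0017]), 0.92)]
scene tweezers [(array([ 6.376e-01,  1.894e-01, -4.000e-04]), 0.65)]
scene clamp [(array([0.5423, 0.2277, 0.0023]), 0.65)]
wrist release_pad [(array([0.5793, 0.2878, 0.0491]), 0.57)]
wrist jaw_face []
top panel []
top jaw_face [(array([0.5499, 0.2345, 0.0393]), 0.81)]
top timer [(array([ 4.557e-01,  3.114e-01, -4.000e-04]), 0.92)]
top tweezers [(array([0.5459, 0.23  , 0.0008]), 0.59), (array([ 6.394e-01,  1.864e-01, -6.000e-04]), 0.51)]
```

View pics/end.png

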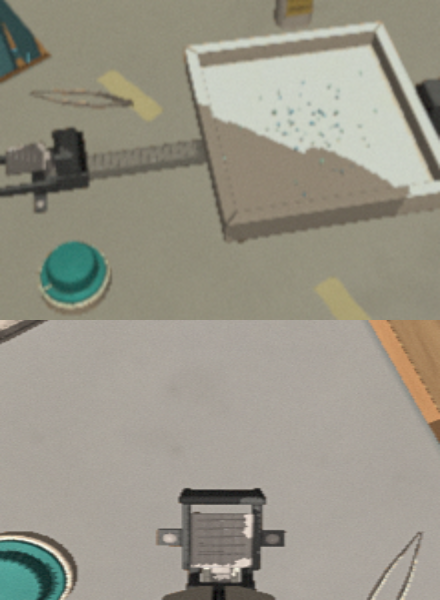

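The end picture shows the jaw out over the stop, the lever up and free, and the panel, timer, tweezers and glue where they were. I'll check the wall's place once more with the hand clear.

```bash
python3 -c "
from look import *
g=cv2.imread('pics/w20.png',0)[155:185,300:336].mean(1);print(np.round(g).astype(int).tolist())
for r in (168,169,170,171): jaw((318,r))"
```

```text
[163, 164, 164, 165, 168, 160, 58, 26, 30, 30, 31, 49, 61, 69, 67, 53, 67, 160, 159, 155, 155, 158, 147, 103, 123, 126, 122, 108, 117, 124]
wall travel from first look mm 116.48290339515691 wall-TCP 11.3680520328085
wall travel from first look mm 115.5323129242999 wall-TCP 10.395928734300144
wall travel from first look mm 114.58038587456883 wall-TCP 9.45174419751638
wall travel from first look mm 113.62761815322003 wall-TCP 8.50090756880382
```

The wall's inner edge is at about row 171, which gives 114 mm of travel, so the jaw stayed against the stop. I'm handing in.

```bash
python3 -c "
from bench import ctrl
print(ctrl.sign_off())"
```

```text
the job is handed in; nothing more can be done
None
```

The clamp is open and the job is handed in: with its lever held down, the sliding jaw went back about 114 mm to the end stop and stayed there; the panel, timer, glue and tweezers show no movement beyond the few-mm camera error, though pressing the lever first eased the jaw about 3 mm towards the panel.

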